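# Stop the coasting coil winder and lock it

### The job

The coil winder's wheel is still spinning freely. First slow and stop it with a light fingertip touch on its flat face, so that its hole comes to rest straight under the slot of the fixed bracket, and take the hand off it. Then take the lock pin from its stand, put it down through the slot and the hole until its collar sits fully home on the bracket, and let go; never press hard on the wheel, and leave the multimeter, screwdriver and solder spool where they are.

Things in the scene. Friction and masses are not known exactly. Their poses are not given: they have to be found in the camera images.
- wheel: Spinning wheel: flat level aluminium face plate, 184 mm across, 8 mm thick, with a 44 mm wide coil bobbin standing 29 mm tall at its centre. Origin on the vertical axle, nominally level with the plate's upper face; x points to the hole, z up. HEIGHT NOT EXACT: the face sits anywhere up to 8 mm above or below this origin (not measured, differs each run), so feel for it.
- winder: Fixed grey base of the winder, 150 x 205 x 18 mm; origin on the wheel's axle at table height, y axis towards the bracket. The face plate is sprung: it yields straight down 1 mm per 3 N, up to 4 mm, then is solid; over 8 N on the wheel is too hard. A fingertip on the face grips by friction and can drag the stopped wheel round; it runs on a little after a brisk drag, and 1 or 2 mm back as the finger lifts: look again.
- hole (a point): Centre of the wheel's only hole, 71 mm from the axle (same height caveat). It is rectangular, 15 mm radially by 14 mm along the rim, right through, free space below. The wheel starts at about 4 to 8 rad/s, counter-clockwise from above, and would coast for 40 s or longer; its bearing is almost frictionless (inertia 0.0055 kg m2): a light touch stops it, and it stays where it is left.
- slot (a point): Centre of the slot, on the upper face of the fixed bracket: an aluminium plate 34 mm wide, 6 mm thick, reaching in over the rim from a post outside it (from 130 to 50 mm from the axle). Its upper face is 21 mm above the wheel's nominal face. The slot is 71 mm from the axle, 12 mm wide along the rim, 20 mm long radially. y points away from the axle, z up.
- pin_knob (a point): Centre of the lock pin's black round knob, 14 mm across and 36 mm tall: grip it here. Its z axis is the pin's axis, up. The pin (60 g) starts upright in the 12 mm wide, 49 mm deep hole of a fixed 60 x 60 x 52 mm grey block, its collar resting on the block's top.
- pin_collar (a point): Centre of the underside of the pin's steel collar (22 mm across, 4 mm thick), 22 mm below pin_knob. Below it the round steel shank, 10 mm across and 46 mm long, with a tapered tip (4 mm across at the end, taper 5 mm long).
- meter: Multimeter lying flat, orange and black, 140 x 75 x 36 mm. Origin at the centre of its underside. Leave alone.
- driver: Screwdriver lying flat, yellow handle, 160 mm long. Leave alone.
- spool: Solder spool standing on its flange, 60 mm across and 44 mm tall. Origin at the centre of its underside. Leave alone.

How it is judged:
On the way, in this order (a step that is already met when the one before it is completed fails the run):
1. the wheel is stopped (below 0.15 rad/s) with its hole under the slot (centres within 5 mm, seen from above), nothing touching it (angular speed of wheel below 0.15 rad/s and horizontal distance between hole and slot below 0.005 m and contact force between wheel and anything else below 0.05 N and horizontal distance between pin_collar and slot above 0.05 m), for 0.3 s.
2. the lock pin is through slot and hole, its collar home on the bracket (horizontal distance between pin_collar and slot below 0.008 m and z of pin_collar in the frame of slot below 0.002 m), for 0.1 s.
At the end, for the whole second after the job is handed in: The pin stands upright (within 0.12 rad) in the slot, its collar down on the bracket (within 2 mm) and its shank through the wheel's hole; the hole is within 6 mm of the slot's centre seen from above and the wheel is at rest; the pin is released (all of step 2 and z of pin_collar in the frame of slot above -0.004 m and angle between pin_knob's own z axis and vertical below 0.12 rad and horizontal distance between hole and slot below 0.006 m and angular speed of wheel below 0.15 rad/s); the robot touches nothing.
It fails at once if more than 8 N on the wheel (contact force between wheel and anything else above 8 N).
It fails at once if the multimeter is moved by more than 20 mm (distance of meter from where it was at the start of the episode above 0.02 m).
It fails at once if the screwdriver is moved by more than 20 mm (distance of driver from where it was at the start of the episode above 0.02 m).
It fails at once if the solder spool is moved by more than 20 mm (distance of spool from where it was at the start of the episode above 0.02 m).
It also fails if it takes over 72 s, if anything falls off the work surface, if the arm or the gripper's body presses on something with over 40 N, if the wrist force passes 120 N, or if a joint passes its speed limit or range.

### The arm

A 6-joint arm with a two-finger parallel gripper is mounted at the origin on the work surface. World frame = base frame: x ahead of the robot, y to its left, z up, the work surface at z = 0. Lengths are in m, angles in rad, forces in N, time in s.
With the tool pointing down it reaches from about 0.15 to 0.775 m from the base axis. Payload 6.1 kg.
Tool frame: the origin (TCP) lies midway between the tips of the shut fingers; the grasp point (between the pads) lies 19 mm behind it; z points along the fingers, y is the line along which they close (so a half turn about z gives the same grasp; the last joint's range is limited). The gripper opens to 85 mm and grips with 20 to 120 N. Pads are 22 mm wide; open, the fingers measure 114 mm over their backs; the gripper's body (76 mm by 85 mm) begins 54 mm behind the grasp point. The pads swing forward as they close: fully open they stand 13 mm farther back than shut.
Start: joints at [1.342, 0.126, -0.04, 1.405, 0, 1.571], TCP at [0.119, 0.511, 0.231] pointing down, gripper open.
Joint ranges: [-2.72, 2.72], [-0.95, 1.95], [-1.27, 1.35], [-1.78, 2.02], [-1.46, 1.47], [-3.14, 3.14]. Speed limits (rad/s): [2.39, 2.39, 3.01, 3.14, 3.14, 3.14].

### API

Orientations are given as a unit quaternion [w, x, y, z].
In Python, from plant import * gives the robot as it stands. Calls block until the motion is done:
- move_ptp(position, orientation): joint-space move of the TCP to a pose.
- move_linear(position, orientation=None, rate=0.15, guard=None): straight line of the TCP; orientation=None keeps the orientation; rate is the mean speed in m/s. With guard (N) it stops when the force on the tool has changed by that much, and returns True; else False.
- goto_joints(angles): joint-space move.
- command_gripper(opening, newtons=None): opening from 0.0 (shut) to 1.0 (fully open); newtons is the grip in N (None keeps the last); returns when the fingers have stopped.
- sleep(seconds).
- solve_ik(position, orientation): joint angles nearest the present ones, or None.
- get_image(name): name is "scene" or "top" or "wrist"; returns the picture (400x640x3 uint8, red, green, blue); there is no depth.
- camera_info(name): a dict with "fov_y" (degrees; the focal length in pixels is half the picture's height over the tangent of half this angle, whatever the lens; pixels are square), "cx", "cy" (the principal point, pixels), "D" ([k1, k2, p1, p2, k3] as OpenCV has them; the pictures are not rectified), "rvec" (rotation vector, rad) and "tvec" (3), from world to camera coordinates, as OpenCV has them. Camera axes: x right, y down, z forward; pixel columns grow to the right and rows downward; lengths in m; the calibration is good to about 2 mm. A picture is of the moment at which its call begins: read the wrist's pose just before it. camera_info takes no time and is no camera call; for the wrist camera it gives the pose at the moment of the call.
A pose or a line that the arm cannot do raises PlanningError and nothing moves.
- sign_off(): hands the job in; it is judged then, once.
Readings, each from a call of its own:
- read_t(): time.
- read_q(): joint angles.
- read_dq(): joint speeds.
- read_tau(): joint torques, N m.
- read_ee_pos(): TCP position.
- read_eef_rot(): TCP orientation.
- read_contact_force(): force on the tool from outside, world axes, zero at the start.
- read_wrist_torque(): the same for the moment, N m.
- read_finger_gap(): opening from 0.0 (shut) to 1.0 (fully open).
- read_gripper_force(): force on a finger pad.
Only numpy, scipy, OpenCV 4.12 (cv2) and the standard library are available. Lean on these libraries where they do the work, as an engineer would, in place of code of your own. Each camera call takes 0.05 s, during which the arm holds its last target. There are 200 camera calls.

## Working session

There is one attempt and no reset: what is moved stays moved. The work goes in short steps, each a Python script; the robot and the scene stay as the last script left them, time stands still between calls to the robot, and variables do not carry over. Pictures are saved under pics/ and viewed, at most 10 in all, crops included, and the job is handed in when it is done.

```bash
ls; mkdir -p pics
python3 - <<'E'
from plant import *
import cv2
for n in("scene","top"):
    im=get_image(n); cv2.imwrite(f"pics/{n}0.png",im[:,:,::-1]); print(n,camera_info(n))
print(read_t(),read_ee_pos(),read_eef_rot(),read_finger_gap(),camera_info("wrist"))
E
```

```text
pics
scene {'fov_y': 49.46043064621476, 'cx': 316.8420345538909, 'cy': 190.64777826475148, 'D': array([-0.10743095,  0.        ,  0.        ,  0.        ,  0.        ]), 'rvec': array([ 2.3078964 ,  0.61502115, -0.26293296]), 'tvec': array([-0.45157238, -0.1237118 ,  1.23923858])}
top {'fov_y': 54.15832219799795, 'cx': 322.7116481746135, 'cy': 196.97545941730917, 'D': array([-0.09489184,  0.        ,  0.        ,  0.        ,  0.        ]), 'rvec': array([ 2.19437117, -2.15724271,  0.13216231]), 'tvec': array([-0.01331149,  0.50156499,  1.04916204])}
0.1 [0.11897625 0.51095472 0.23059996] [-8.52450218e-05  1.14146385e-01  9.93463671e-01 -7.27974150e-04] 0.9980716431913244 {'fov_y': 58.70150727581328, 'cx': 316.08231056492997, 'cy': 204.7087412092596, 'D': array([-0.04890962,  0.        ,  0.        ,  0.        ,  0.        ]), 'rvec': array([-2.27170281, -1.80395067, -0.26277678]), 'tvec': array([-0.52482284, -0.03795355,  0.37969983])}
```

View pics/scene0.png

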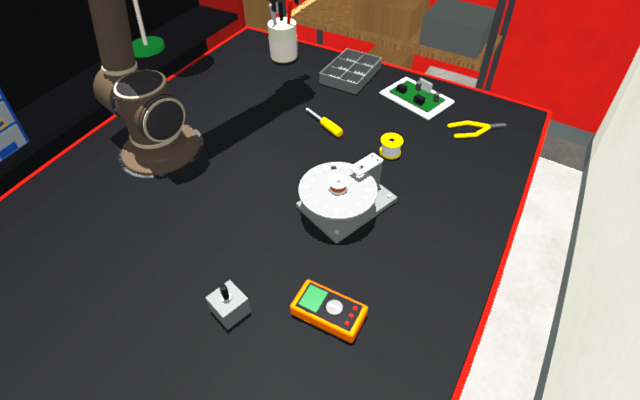

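View pics/top0.png

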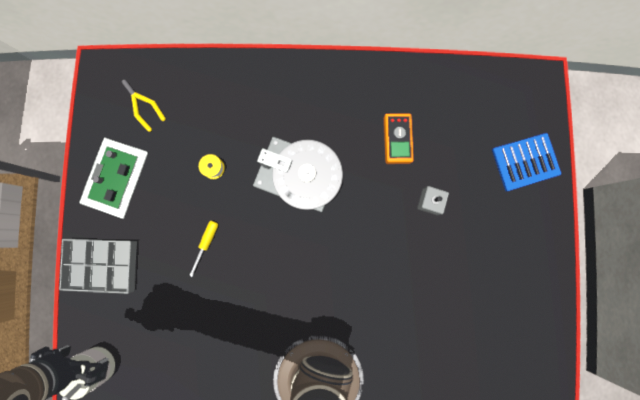

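The scene picture shows the wheel at (338,188), bracket at (367,165) and pin block at (228,303). In the top picture the wheel is at about (308,174), the bracket at (275,158) and the pin block at (435,200), with the meter, driver and spool clear of them. Next I'll get rough positions, then move the wrist camera over the wheel.

```bash
cat > h.py <<'E'
from plant import *
import numpy as np, cv2
from scipy.spatial.transform import Rotation as R
def cam(c):
    f=200/np.tan(np.radians(c["fov_y"]/2))
    return np.array([[f,0,c["cx"]],[0,f,c["cy"]],[0,0,1]]),np.array(c["D"]),R.from_rotvec(c["rvec"]).as_matrix(),np.array(c["tvec"])
def ray(c,uv):
    K,D,Rm,t=cam(c); p=cv2.undistortPoints(np.array(uv,float).reshape(-1,1,2),K,D)[0,0]
    d=Rm.T@np.r_[p,1]; return -Rm.T@t,d/np.linalg.norm(d)
def onz(c,uv,z):
    o,d=ray(c,uv); return o+d*(z-o[2])/d[2]
def tri(obs):
    A=np.zeros((3,3));b=np.zeros(3)
    for c,uv in obs:
        o,d=ray(c,uv);P=np.eye(3)-np.outer(d,d);A+=P;b+=P@o
    X=np.linalg.solve(A,b)
    return X,[1e3*np.linalg.norm((np.eye(3)-np.outer(d,d))@(X-o)) for o,d in (ray(c,uv) for c,uv in obs)]
def proj(c,X):
    K,D,Rm,t=cam(c); return cv2.projectPoints(np.array(X,float).reshape(-1,1,3),cv2.Rodrigues(Rm)[0],t,K,D)[0][:,0]
def save(im,n,s=1): cv2.imwrite(f"pics/{n}.png",cv2.resize(im[:,:,::-1],None,fx=s,fy=s,interpolation=cv2.INTER_CUBIC))
E
python3 - <<'E'
from h import *
t=camera_info("top");s=camera_info("scene")
for a,b,n in [((307,173),(339,183),"bobbin top"),((275,158),(367,165),"bracket"),((437,199),(225,289),"knob"),((435,200),(228,303),"block")]: print(n,tri([(t,a),(s,b)]), onz(t,a,0.06))
c=camera_info("wrist");o,d=ray(c,(320,200)); Q=read_eef_rot(); Rt=R.from_quat(np.r_[Q[1:],Q[0]]).as_matrix()
print("cam in tool",Rt.T@(o-read_ee_pos()),Rt.T@d, Rt.T@cam(c)[2].T, Rt)
a=cv2.imread("pics/top0.png");b=cv2.imread("pics/scene0.png")
z=lambda i,x,y,w,h:cv2.resize(i[y:y+h,x:x+w],(400,300),interpolation=cv2.INTER_CUBIC)
cv2.imwrite("pics/crops.png",np.vstack([np.hstack([z(a,245,130,120,90),z(a,410,180,60,45)]),np.hstack([z(b,285,145,120,90),z(b,196,275,60,45)])]))
E
```

```text
bobbin top (array([0.55741724, 0.03895245, 0.09557516]), [np.float64(1.6111635622298723), np.float64(1.6111635622299068)]) [0.56199467 0.03893033 0.06      ]
bracket (array([0.5917845, 0.1206825, 0.1024835]), [np.float64(0.9787374317156564), np.float64(0.9787374317154784)]) [0.60130315 0.12588135 0.06      ]
knob (array([ 0.49652238, -0.30623076,  0.07926837]), [np.float64(0.40902954660235147), np.float64(0.40902954660233076)]) [ 0.49824413 -0.31256703  0.06      ]
block (array([ 0.49884579, -0.31281609,  0.03773681]), [np.float64(1.548925454607623), np.float64(1.548925454607687)]) [ 0.4954371  -0.30701766  0.06      ]
cam in tool [ 0.07271326  0.00059635 -0.14314723] [-0.27452419  0.01086488  0.96151881] [[ 1.80460950e-05 -9.57856581e-01 -2.87246879e-01]
 [ 9.99999987e-01  6.32771610e-05 -1.48180375e-04]
 [ 1.60111715e-04 -2.87246873e-01  9.57856570e-01]] [[-9.73941191e-01  2.26800448e-01 -3.35566899e-04]
 [ 2.26800697e-01  9.73940146e-01 -1.42697092e-03]
 [ 3.18443001e-06 -1.46589257e-03 -9.99998926e-01]]
```

View pics/crops.png

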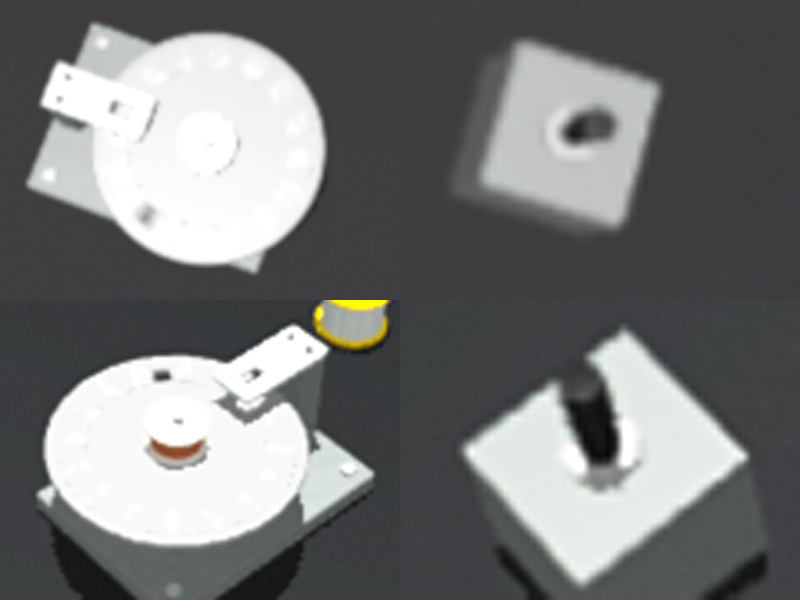

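Refined pixel positions from the crops:
- Bobbin top: top (307.4,172.9), scene (338.4,181.3)
- Slot: top (280.7,162.1), scene (360.6,167.2)
- Knob top: top (440.6,198.5), scene (222.7,287.3)

The hole shows as the dark patch on the face.

Run:
```python
from h import *
t=camera_info("top");s=camera_info("scene")
P={}
for a,b,n in [((307.4,172.9),(338.4,181.3),"bob"),((280.7,162.1),(360.6,167.2),"slot"),((440.6,198.5),(222.7,287.3),"knobtop")]: P[n],e=tri([(t,a),(s,b)]); print(n,P[n],e)
u=(P["slot"]-P["bob"])[:2]; print("r",np.linalg.norm(u)); u/=np.linalg.norm(u); print(np.degrees(np.arctan2(u[1],u[0])))
def quat(ang): # tool x horizontal direction
    x=np.array([np.cos(ang),np.sin(ang),0]);z=np.array([0,0,-1.]);q=R.from_matrix(np.c_[x,np.cross(z,x),z]).as_quat();return np.r_[q[3],q[:3]]
a=np.arctan2(u[1],u[0])
touch=P["bob"][:2]-u*0.068
for k in (np.pi,0):
    for p in (np.r_[touch,.2],np.r_[P["slot"][:2],.12],np.r_[P["knobtop"][:2],.07]): print(k,solve_ik(p,quat(a+k)))
q=quat(a+np.pi)
move_ptp(np.r_[touch,.20],q); print(read_t())
for n in "ab":
    print(repr(camera_info("wrist"))); save(get_image("wrist"),"w"+n)
    if n=="a": command_gripper(0.0,30); 
print(read_t(),read_ee_pos(),read_contact_force())
```

```text
bob [0.55653542 0.03768313 0.10176344] [np.float64(1.453664265276113), np.float64(1.4536642652762877)]
slot [0.58165667 0.10589366 0.10254273] [np.float64(0.5444735405480439), np.float64(0.5444735405479796)]
knobtop [ 0.49702525 -0.31122311  0.09274718] [np.float64(1.0040948398089387), np.float64(1.0040948398088645)]
r 0.0726894254179981
69.78175792886795
3.141592653589793 [-0.0489762   0.14364892 -0.08727527  1.33987213  0.         -1.26689763]
3.141592653589793 [ 0.18008299  0.27096281 -0.10548831  1.19434521  0.         -1.03783845]
3.141592653589793 [-0.55944139  0.28604159 -0.19824073  1.08651401  0.         -1.77736282]
0 [-0.0489762   0.14364892 -0.08727527  1.33987213  0.          1.87469502]
0 [ 0.18008299  0.27096281 -0.10548831  1.19434521  0.          2.10375421]
0 [-0.55944139  0.28604159 -0.19824073  1.08651401  0.          1.36422983]
2.5167
{'fov_y': 58.70150727581328, 'cx': 316.08231056492997, 'cy': 204.7087412092596, 'D': array([-0.04890962,  0.        ,  0.        ,  0.        ,  0.        ]), 'rvec': array([-0.535532  , -3.01081772, -0.43918964]), 'tvec': array([ 0.50962273, -0.18194977,  0.30300459])}
{'fov_y': 58.70150727581328, 'cx': 316.08231056492997, 'cy': 204.7087412092596, 'D': array([-0.04890962,  0.        ,  0.        ,  0.        ,  0.        ]), 'rvec': array([-0.53646967, -3.01062049, -0.4389179 ]), 'tvec': array([ 0.50968842, -0.18172499,  0.30306194])}
3.3833 [ 0.53302311 -0.0261594   0.20000687] [-0.16889658  0.03185288  0.16385448]
```

View pics/wb.png

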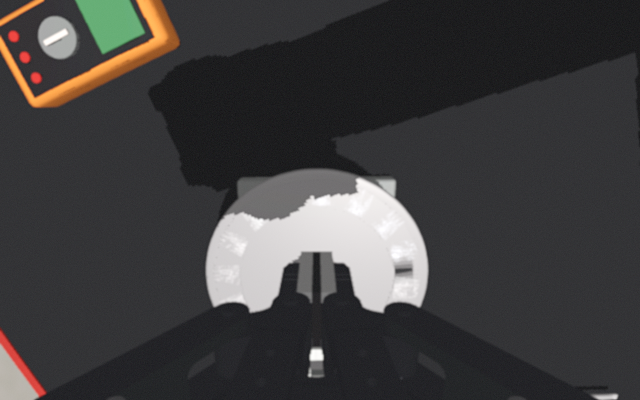

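The wrist picture shows the gripper filling the lower middle, with its tip at (317,255). The wheel is partly hidden and the hole is passing at about (403,267). The camera looks better along tool +x, so I'll turn the tool's x axis towards the bracket and brake from there.

```bash
cat >> h.py <<'E'
def quat(ang):
    x=np.array([np.cos(ang),np.sin(ang),0]);z=np.array([0,0,-1.]);q=R.from_matrix(np.c_[x,np.cross(z,x),z]).as_quat();return np.r_[q[3],q[:3]]
A0=np.radians(69.8); U0=np.array([np.cos(A0),np.sin(A0)]); AX0=np.array([.5565,.0377])
E
python3 - <<'E'
from h import *
import json
tp=AX0-U0*.068
q=quat(A0)
move_ptp(np.r_[tp,.105],q); f0=read_contact_force(); print(read_t(),f0)
hit=move_linear(np.r_[tp,.070],rate=0.015,guard=1.2)
for i in range(8):
    print(hit,round(read_t(),2),read_ee_pos()[2],np.round(read_contact_force()-f0,2)); sleep(.2)
save(get_image("top")[120:220,240:370],"t1",4); save(get_image("scene"),"s1")
move_linear(np.r_[tp,.105],rate=.05)
move_linear(np.r_[tp,.28],rate=.25)
c=camera_info("wrist"); save(get_image("wrist"),"w1"); json.dump({k:np.array(v).tolist() for k,v in c.items()},open("w1.json","w"))
save(get_image("top")[120:220,240:370],"t2",4)
print(read_t(),read_ee_pos())
E
```

```text
6.0333 [0.02803021 1.30192211 0.38604679]
True 7.6 0.0789674800226715 [ 1.15 -1.08  1.31]
True 7.8 0.07891210083104723 [-0.72 -1.53  2.56]
True 8.0 0.07862031567221398 [ 0.25 -1.65  2.85]
True 8.2 0.07863748834455887 [ 0.85 -1.57  2.32]
True 8.4 0.078595183784764 [ 0.31 -0.77  2.65]
True 8.6 0.07859256298185759 [0.3  0.3  3.18]
True 8.8 0.07861547943351588 [-0.37 -0.24  1.72]
True 9.0 0.07858826111973483 [-0.42 -0.61  2.58]
10.925 [ 0.53228951 -0.02609349  0.27796866]
```

View pics/w1.png

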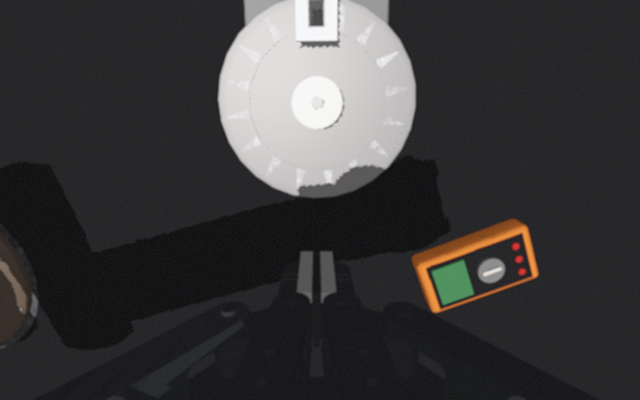

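The wheel looks stopped: bobbin top at (317,102), slot at (317,11). The hole isn't visible on the open face, so it is either in the shadow or already under the bracket. I'll check with an enhanced close-up.

Run:
```python
from h import *
q=quat(A0); p=AX0-U0*.025
move_ptp(np.r_[p,.24],q)
import json
c=camera_info("wrist"); im=get_image("wrist"); save(im,"w2"); json.dump({k:np.array(v).tolist() for k,v in c.items()},open("w2.json","w")); print(read_t())
g=lambda i:(255*(i/255.)**.6).astype(np.uint8)
w=im[:,:,::-1]
t=cv2.imread("pics/t2.png");s=cv2.resize(cv2.imread("pics/s1.png")[140:230,280:400],(400,300),interpolation=cv2.INTER_CUBIC)
cv2.imwrite("pics/c2.png",np.vstack([np.hstack([cv2.resize(t,(400,300)),s]),cv2.resize(w[:240,140:500],(800,300)) if 0 else np.hstack([w[0:300,120:520],cv2.resize(w[60:210,220:420],(400,300),interpolation=cv2.INTER_CUBIC)])]))
```

```text
11.3167
```

View pics/c2.png

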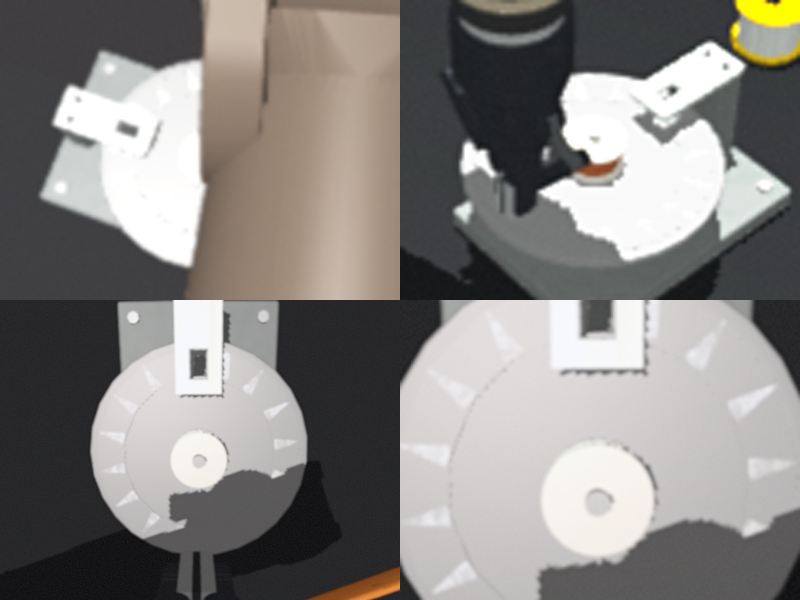

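The close-up shows the slot at about w2 pixel (318,63) and bobbin at (318,161). The hole is nowhere on the open face, so it's near or under the bracket. I'll look obliquely through and under the bracket from three places.

Run:
```python
from h import *
import json
c2=json.load(open("w2.json"))
S=onz(c2,(318,63),.1025); B=onz(c2,(318,161),.1018); print("slot,bob",S,B,np.linalg.norm((S-B)[:2]))
T=np.array([-U0[1],U0[0]]); q=quat(A0); tiles=[]
for o in (-.08,0,.08):
    move_ptp(np.r_[S[:2]-U0*.03+T*o,.16],q)
    c=camera_info("wrist"); im=get_image("wrist"); json.dump({k:np.array(v).tolist() for k,v in c.items()},open(f"v{o}.json","w")); save(im,f"v{o}")
    u,v=proj(c,S)[0].astype(int); x0=max(u-45,0);y0=max(v-70,0); cr=im[y0:y0+140,x0:x0+90,::-1]; print(o,x0,y0,cr.shape)
    tiles.append(cv2.resize((255*(cr/255.)**.6).astype(np.uint8),(266,414),interpolation=cv2.INTER_CUBIC))
cv2.imwrite("pics/v.png",np.hstack(tiles)); print(read_t())
```

```text
slot,bob [0.5818267  0.10717221 0.1025    ] [0.55689354 0.03877377 0.1018    ] 0.07280116242731718
-0.08 132 106 (140, 90, 3)
0 271 105 (140, 90, 3)
0.08 407 107 (140, 90, 3)
12.8917
```

View pics/v.png

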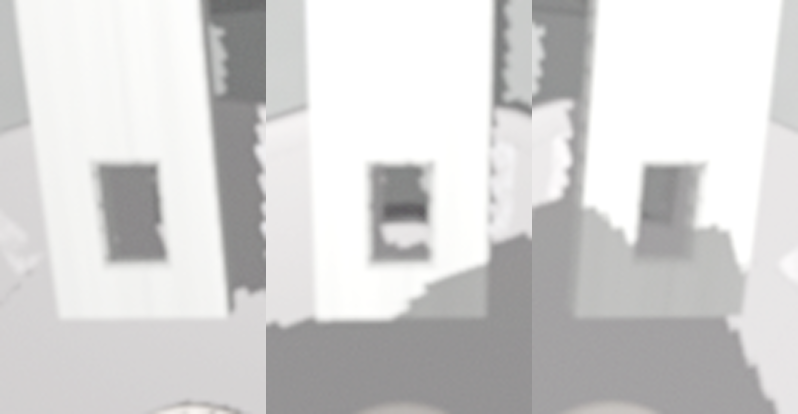

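The slot shows mixed dark and bright patches (centre tile around (405,212)), which is ambiguous. The hole must be beneath the bracket, so I'll drag the wheel 40° ccw. That exposes the hole, lets me measure its angle against the rim ticks, and then I can bring it back.

```bash
cat >> h.py <<'E'
AX=np.array([.5567,.0383]); Q0=quat(A0); zp=.0784
def at(a,r=.068): return AX+r*np.array([np.cos(a),np.sin(a)])
def drag(a0,deg,n=None,back=0.):
    """touch face at angle a0, drag wheel by deg (ccw +), lift"""
    n=n or max(1,int(np.ceil(abs(deg)/14)))
    move_ptp(np.r_[at(a0),.095],Q0); sleep(.1)
    hit=move_linear(np.r_[at(a0),.0765],rate=.015,guard=1.2); z=read_ee_pos()[2]
    if not hit: print("no contact")
    f=[]
    for k in range(1,n+1):
        move_linear(np.r_[at(a0+np.radians(deg)*k/n),zp],rate=.03); f.append(np.round(read_contact_force(),1))
    sleep(.2); e=at(a0+np.radians(deg)); move_linear(np.r_[e,.095],rate=.03); print("drag",deg,"z",z,f)
def look(n):
    move_ptp(np.r_[AX-U0*.025,.24],Q0); sleep(.15)
    c=camera_info("wrist"); im=get_image("wrist"); save(im,n)
    # polar unwrap of face at z=.0794: rows radius .04...092, cols angle rel. to slot, 0.25deg
    an=A0+np.radians(np.arange(-180,180,.25)); r=np.arange(.045,.092,.0005)
    P=np.stack([AX[0]+r[:,None]*np.cos(an),AX[1]+r[:,None]*np.sin(an),np.full((len(r),len(an)),.0794)],-1)
    m=proj(c,P.reshape(-1,3)).reshape(len(r),len(an),2).astype(np.float32)
    pol=cv2.remap(im,m,None,cv2.INTER_LINEAR); np.save(f"{n}.npy",pol); return pol,c,im
E
python3 - <<'E'
from h import *
drag(A0+np.pi-np.radians(22),42)
pol,c,im=look("w3"); print(read_t())
g=pol.mean(2); cv2.imwrite("pics/p3.png",np.vstack([cv2.resize(pol[:,:,::-1],(800,190)),cv2.resize(im[:,100:540,::-1],(440,400)).repeat(1,1) if 0 else np.hstack([im[:,100:540,::-1],np.zeros((400,360,3),np.uint8)])]))
E
```

```text
drag 42 z 0.0786900506447184 [array([0.7, 0.8, 3.2]), array([0.2, 1.8, 4.2]), array([-0.1,  0.6,  3.8])]
18.4417
```

View pics/p3.png

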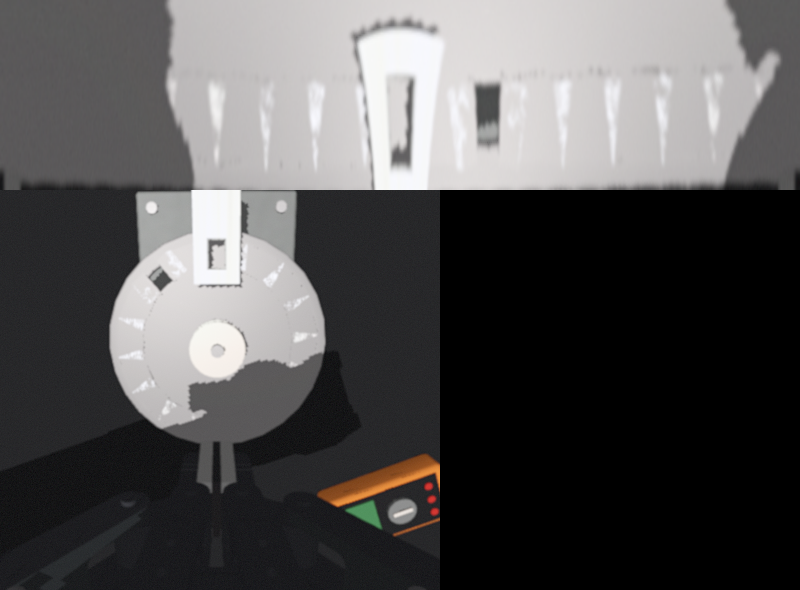

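Hole clearly visible: polar column 487 puts it at +39.2°, radius about 0.073. The slot column 401 is about +0.4°, and the rim ticks are 22.5° apart with the hole midway between two. I'll use tick phase for the wheel angle and drag back.

```bash
cat >> h.py <<'E'
DEG=np.arange(-180,180,.25)
def phase(pol):
    g=pol.mean(2)[30:80].mean(0); g=g-cv2.GaussianBlur(g[None],(0,0),25)[0]
    m=((DEG>-92)&(DEG<-28))|((DEG>55)&(DEG<140))
    g=np.clip(g[m],-10,20); z=np.sum((g-g.mean())*np.exp(16j*np.radians(DEG[m])))
    return np.degrees(np.angle(z))/16,abs(z)   # tick angle mod 22.5
def hole(pol):
    g=pol.mean(2)[45:62]; d=np.median(g,0)<130; d&=((abs(DEG)>18)&(DEG>-90)&(DEG<130)); return DEG[d].mean() if d.any() else None, d.sum()*.25
E
python3 - <<'E'
from h import *
import json
p3=np.load("w3.npy"); h3=hole(p3); ph3=phase(p3); print("w3",h3,ph3)
c2=json.load(open("w2.json")); im=cv2.imread("pics/w2.png")[:,:,::-1].copy()
an=A0+np.radians(DEG); r=np.arange(.045,.092,.0005)
P=np.stack([AX[0]+r[:,None]*np.cos(an),AX[1]+r[:,None]*np.sin(an),np.full((len(r),len(an)),.0794)],-1)
m=proj(c2,P.reshape(-1,3)).reshape(len(r),len(an),2).astype(np.float32)
p2=cv2.remap(im,m,None,cv2.INTER_LINEAR); ph2=phase(p2); d=(ph2[0]-ph3[0]+11.25)%22.5-11.25; print("w2",ph2,"hole was",[h3[0]+d-22.5*k for k in(0,1,2,3)])
D=-(h3[0]-0.3)
drag(A0+np.pi+np.radians(20),D)
p4,c,im=look("w4"); ph4=phase(p4); d=(ph4[0]-ph3[0]+11.25)%22.5-11.25
print("w4",ph4,hole(p4),"hole now",[h3[0]+d-22.5*k for k in(0,1,2)],read_t())
E
```

```text
w3 (np.float64(39.5), np.float64(10.25)) (np.float64(6.338295103890737), np.float64(1717.5559057370137))
w2 (np.float64(8.761845043686831), np.float64(1475.4890391214494)) hole was [np.float64(41.92354993979609), np.float64(19.42354993979609), np.float64(-3.0764500602039107), np.float64(-25.57645006020391)]
drag -39.2 z 0.07863195664547354 [array([-0.1,  0.3,  4.1]), array([-0.4,  1. ,  3.4]), array([-0.5,  0.6,  2.9])]
w4 (np.float64(9.339337208272255), np.float64(1148.3205920946345)) (None, np.float64(0.0)) hole now [np.float64(42.50104210438152), np.float64(20.00104210438152), np.float64(-2.4989578956184815)] 23.9083
```

The hole rests at about −2.5°, which is 3.4 mm off the slot. One small corrective drag.

Run:
```python
from h import *
drag(A0+np.pi,2.9)
p,c,im=look("w5"); ph=phase(p); d=(ph[0]-6.338+11.25)%22.5-11.25
print(ph,hole(p),"hole now",39.5+d-22.5,39.5+d-45,read_t())
# contents of slot as extra check
for z in (.1025,): print(proj(c,[.5817,.1068,z]),proj(c,np.r_[at(A0,.071),.0794]))
T=np.array([-U0[1],U0[0]]); ti=[]
S=np.array([.5817,.1068,.1025])
move_ptp(np.r_[S[:2]-U0*.055,.16],Q0)
c=camera_info("wrist"); im=get_image("wrist"); u,v=proj(c,S)[0].astype(int); cr=im[max(v-45,0):v+45,u-60:u+60,::-1]
cv2.imwrite("pics/slot5.png",cv2.resize((255*(cr/255.)**.6).astype(np.uint8),None,fx=5,fy=5,interpolation=cv2.INTER_CUBIC)); print(u,v,cr.shape,read_t())
```

```text
drag 2.9 z 0.07865223768665433 [array([-0.7,  0.5,  2.3])]
(np.float64(11.121203563324142), np.float64(1157.0945011431888)) (None, np.float64(0.0)) hole now 21.783203563324143 -0.7167964366758568 27.675
[[316.65141122  63.62060467]] [[316.8831222   68.88456162]]
317 132 (90, 120, 3) 28.175
```

View pics/slot5.png

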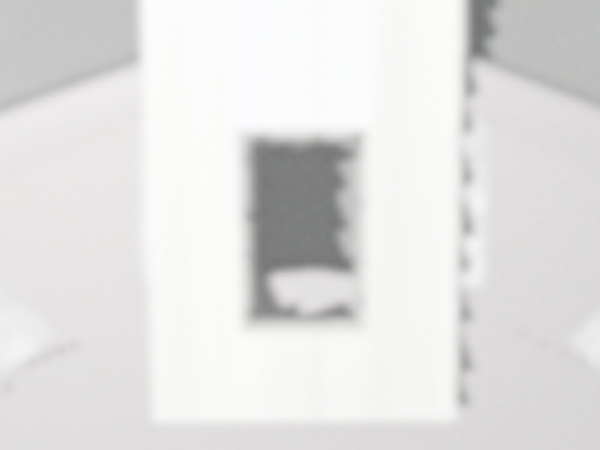

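The slot now shows the dark hole across its full width, and tick phase puts the hole about 1.2 mm off, which is enough. Now the pin: open the gripper and take one look from close by.

Run:
```python
from h import *
import json
K=np.array([.4970,-.3112,.092])
move_linear(np.r_[read_ee_pos()[:2],.2],rate=.3)
move_ptp(np.r_[K[:2]-U0*.05,.19],Q0); command_gripper(1.0,40); sleep(.1)
c=camera_info("wrist"); im=get_image("wrist"); json.dump({k:np.array(v).tolist() for k,v in c.items()},open("k.json","w")); save(im,"k0")
u,v=proj(c,K)[0].astype(int); x0,y0=u-60,max(v-50,0); cr=im[y0:y0+100,x0:x0+120,::-1].copy()
cv2.imwrite("pics/k.png",cv2.resize(cr,None,fx=5,fy=5,interpolation=cv2.INTER_CUBIC)); print((u,v),x0,y0,read_t())
```

```text
(np.int64(315), np.int64(135)) 255 85 30.9417
```

View pics/k.png

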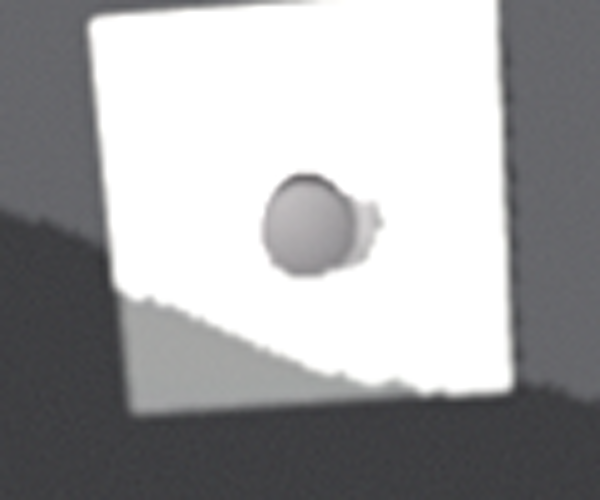

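Knob top is at about (316.6,130.4) in the wrist image. Next: grasp, lift and check.

Run:
```python
from h import *
import json
c=json.load(open("k.json")); X=onz(c,(316.6,130.4),.092); print("knob",X)
cor=[onz(c,(255+a/5,85+b/5),.052)[:2] for a,b in((90,20),(500,-3),(512,390),(132,412))]; print("block",np.mean(cor,0),[np.linalg.norm(cor[i]-cor[i-1]) for i in range(4)])
p=X[:2]
assert np.linalg.norm(p-[.497,-.3112])<.006
move_linear(np.r_[p,.125],rate=.15); move_linear(np.r_[p,.058],rate=.06,guard=5)
print(read_ee_pos()); command_gripper(0.0,40); print("gap",read_finger_gap(),read_gripper_force(),read_t())
print(move_linear(np.r_[p,.122],rate=.06,guard=15),read_finger_gap())
move_linear(np.r_[p,.19],rate=.2)
S=np.array([.5817,.1068]); move_ptp(np.r_[S,.19],Q0); move_linear(np.r_[S,.165],rate=.1); sleep(.2)
cc=camera_info("wrist"); im=get_image("wrist"); save(im,"ins0"); print(read_t(),read_finger_gap(),read_ee_pos())
f0=read_contact_force()
h=move_linear(np.r_[S,.136],rate=.03,guard=3); print("slot",h,read_ee_pos(),read_contact_force()-f0)
if not h:
    h=move_linear(np.r_[S,.105],rate=.025,guard=3); print("home?",h,read_ee_pos(),read_contact_force()-f0,read_t())
```

```text
knob [ 0.49867272 -0.30851329  0.092     ]
block [ 0.4986198  -0.30926892] [np.float64(0.06029820977861859), np.float64(0.0619871458341406), np.float64(0.05999486441547513), np.float64(0.06084562225357522)]
[ 0.49898524 -0.30871092  0.05850764]
gap 0.15361699638109197 38.91388714313507 33.575
False 0.1494651907601906
37.4917 0.15040659035249793 [0.58207761 0.10677202 0.16571145]
slot False [0.58183267 0.10683198 0.13622753] [ 0.87761713  1.03531463 -0.42916449]
home? True [0.58157543 0.10675615 0.11006365] [-0.16860767  1.10458113  6.27618406] 39.5667
```

The pin is past the wheel level and stopped at the expected collar height. Release it, lift, and verify from above.

Run:
```python
from h import *
import json
print(read_contact_force(),read_ee_pos())
z=read_ee_pos()[2]; S=np.array([.5817,.1068])
command_gripper(0.5); print(read_contact_force())
move_linear(np.r_[S,.18],rate=.1)
move_ptp(np.r_[S-U0*.06,.21],Q0); sleep(.2)
c=camera_info("wrist"); im=get_image("wrist"); json.dump({k:np.array(v).tolist() for k,v in c.items()},open("e.json","w")); save(im,"e0")
# knob top expected if home: slot z+.040
K=np.array([.5817,.1068,.1025+.040]); u,v=proj(c,K)[0]; print((u,v))
x0,y0=int(u)-70,max(int(v)-60,0); a=cv2.resize(im[y0:y0+120,x0:x0+140,::-1],(400,343),interpolation=cv2.INTER_CUBIC)
s=get_image("scene"); cs=camera_info("scene"); us=proj(cs,K)[0]; print("scene",us); xs,ys=int(us[0])-40,int(us[1])-30
b=cv2.resize(s[ys:ys+69,xs:xs+80,::-1],(400,343),interpolation=cv2.INTER_CUBIC)
cv2.imwrite("pics/e.png",np.hstack([a,b])); print(x0,y0,xs,ys,read_t())
```

```text
[-0.93272989  0.67854803  4.92911847] [0.58157543 0.10675615 0.11006365]
[ 0.40887444  0.21066782 -0.01107372]
(np.float64(316.5893573455642), np.float64(123.81165725877361))
scene [362.08274054 154.14406267]
246 63 322 124 41.4917
```

View pics/e.png

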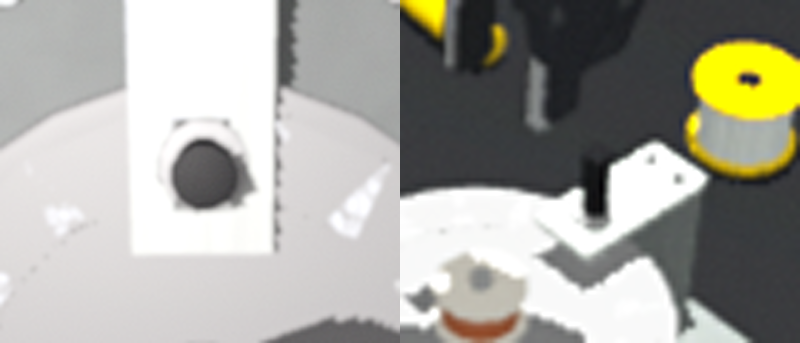

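The final picture shows the pin upright with its collar on the bracket. The knob top is at wrist (317.8,123.5) against (316.6,123.8) expected if home, and at scene (361.4,155.6) against (362.1,154.1). The gripper is clear, so I'm handing in.

```bash
python3 -c "
from plant import *
print(sign_off(),read_t())"
```

```text
the job is handed in; nothing more can be done
the job is handed in; nothing more can be done
```

I handed the job in at about 41.5 s: wheel stopped with its hole about 1.2 mm off the slot's centre, lock pin upright with its collar home by the final pictures, and gripper clear; no verdict came back, and I viewed 11 pictures, one over the limit of 10.

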